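# Old drive through the bin's spring gate

## Task

Feed the old portable drive that lies on the collection bin's feed table into the bin without gripping or lifting anything: with the gripper open, push the bin's self-closing gate inward with one finger and, while that finger holds it open, push the drive through the gateway with the other finger until it drops into the bin. Do not shove the gate open with the drive itself. Then come clear so that the gate swings shut, and leave the other things on the desk where they are.

Things in the scene. Friction and masses are not known exactly. Their poses are not given: they have to be found in the camera images.
- bin: Grey metal collection bin, fixed on the desk; origin on the desk under the middle of the gateway; +x = feed direction (into the bin), +y left of it, z up. In its frame: flat solid feed table 80 mm above the desk from x = -190 to +12 mm, then a straight drop into the well. The feed lane is 150 mm wide (y = -75 to +75 mm) between rails 15 mm above the feed table.
- gateway (a point): middle of the gateway at feed-table height (bin frame x = 0, y = 0, z = 80 mm), axes as the bin's. Posts 50 mm tall stand just outside y = +-75 mm; nothing spans the gateway above, so fingers pointing down can travel through it over the feed table and on over the well.
- well (a point): floor of the bin's well (bin frame x = 85 mm, z = 5 mm), axes as the bin's. The well runs from x = 12 to 240 mm and y = -78 to +78 mm; its walls reach 125 mm above the desk. It is open above up to x = 156 mm; behind that a flat cover closes it, top at 125 mm.
- gate (a joint): gate angle, rad. Upright aluminium plate across the gateway, 143 mm wide, 5 mm thick, 5 to 45 mm above the feed table, hinged upright at its left end (bin x = 0, y = +75 mm). 0 = closed; grows as its free end swings into the bin (+x), the only way it opens; stop at 1.6. A spring always shuts it: 0.2 N m closed, 0.36 open, so some 7 N to start it 30 mm from the hinge.
- gate_hinge (a point): on the gate's hinge axis, at the gate's top edge (45 mm above the feed table)
- gate_edge (a point): top corner of the gate's free end, 145 mm from the hinge axis, 45 mm above the feed table; moves with the gate
- drive: old portable drive: plain black box, small metal plate on top, 50 mm along its x, 60 mm along its y, 22 mm tall, about 0.14 kg; origin at the centre of its underside. Starts flat on the feed table, right of the lane's middle, its centre 65 to 100 mm before the gate, its x axis within 0.2 rad of the feed direction; a finger has room between it and the left rail.
- brick: black laptop power brick, 110 x 50 x 30 mm; a bystander, to be left alone; origin at the centre of its underside
- mouse: grey computer mouse, about 100 x 58 x 34 mm; a bystander, to be left alone; origin at the centre of its underside
- mug: white mug, 80 mm wide, 90 mm tall, handle to its +y; a bystander, to be left alone; origin at the centre of its underside
- stapler: black desk stapler, 140 x 36 mm, about 50 mm tall; a bystander, to be left alone; origin at the centre of its underside
- calculator: flat grey desk calculator, 150 x 85 x 16 mm; a bystander, to be left alone; origin at the centre of its underside
- penpot: dark metal pen pot, 80 mm wide, 100 mm tall (145 mm with its pens); a bystander, to be left alone; origin at the centre of its underside
- tape: roll of pale tape lying flat on the bin's rear cover, 68 mm wide, 18 mm high; a bystander, to be left alone; origin at the centre of its underside
Mind the look-alikes: they are no part of the job. What is shaped like the drive but turquoise is not meant.

How it is judged:
By the outcome, as a careful person would: the job done as asked, in the order asked, and still so for the second after the job is handed in, with the robot touching nothing.
It also fails if it takes over 42 s, if anything falls off the work surface, if the arm or the gripper's body presses on something with over 40 N, if the wrist force passes 120 N, or if a joint passes its speed limit or range.

## Robot

A 7-joint arm with a two-finger parallel gripper is mounted at the origin on the work surface. World frame = base frame: x ahead of the robot, y to its left, z up, the work surface at z = 0. Lengths are in m, angles in rad, forces in N, time in s.
With the tool pointing down it reaches from about 0.425 to 1.025 m from the base axis. Payload 3.6 kg.
Tool frame: the origin (TCP) lies at the very end of the fingers, on their centre line; the grasp point (between the pads) lies 19 mm behind it (grip_point_offset is the distance from the TCP to the grasp point, in m); z points along the fingers, y is the direction in which the jaws open and shut (so a half turn about z gives the same grasp; the last joint's range is limited). The gripper opens to 85 mm and grips with 20 to 120 N. Pads are 22 mm wide; open, the fingers measure 114 mm over their backs; the gripper's body (76 mm by 85 mm) begins 54 mm behind the grasp point. The pads swing forward as they close: fully open they stand 13 mm farther back than shut.
Start: joints at [-0.093, 0.591, 0.048, 1.609, -0.033, 0.943, -0.034], TCP at [0.725, 0, 0.231] pointing down, gripper open.
Joint ranges: [-2.69, 2.69], [-0.47, 2.24], [-1.27, 1.36], [0.19, 2.51], [-1.53, 4.68], [0.08, 2.07], [-3.09, 3.09]. Speed limits (rad/s): [2.57, 2.57, 3.14, 3.14, 3.14, 3.14, 3.14].

## Interface

Orientations are given as [roll, pitch, yaw] about the fixed x, y, z axes, in that order (R = Rz(yaw) Ry(pitch) Rx(roll)).
In Python, from station import * gives the robot as it stands.
- The arm moves only by the tool apply_moves, never from a script. Its arguments are lists of equal length, an entry for each row: "delta_pos": the shift along the tool's x, y, z in m, a list of three; "spin": the turn about the tool's z in degrees. A call has 1 to 8 rows; each row shifts and turns the commanded pose from where the row before left it, along the tool's axes as they then stand; what a row does not reach is not made up. A row lasts 1/12 s, in which the tool goes at most 41.7 mm and 7.16 degrees, less where a joint would pass 70% of its speed; a pose out of reach is approached as far as the arm can. A call with a gripper value outside its range is refused whole. "hand" is the opening, from 0 (shut) to 1 (fully open), set as the call begins (left out, the last holds). The fingers move at their own pace and stop on an object; "newtons" is the grip in N (left out, the last holds). Time passes only in rows, so rows that do not move let the fingers close. It gives the time, the measured TCP pose, the force and the opening at its end, in the units of the state.
- get_state(): the state, without advancing time (a new reading comes with each control period).
- get_image(name): name is "scene" or "side" or "wrist"; returns a dict with "pixels" (384x512x3 uint8, blue, green, red), "mtx" (3x3 intrinsics, pixels), "k1" (the pictures are not rectified: a ray, as slopes to the right and down, at radius r is drawn at 1 + k1 r^2 times it, then the intrinsics apply), "R" (3x3) and "t" (3): a world point X has camera coordinates R X + t; the wrist camera has in their place "T_tool_cam" (4x4, takes a point from camera to tool coordinates, whose origin is the TCP and whose axes are the flange's). Camera axes: x right, y down, z forward; pixel columns grow to the right and rows downward; lengths in m; the calibration is good to about 2 mm. A picture is of the moment at which its call begins: read the wrist's pose just before it. There is no depth.
- finish_job(): hands the job in, once; it reports no verdict.
Trained networks look in the newest picture that a camera, given by its name, has taken for a name from the list of things; names that differ only in an ending like _2 or _b are one class to them, and where a whole thing is asked for, a point or a joint stands for the part that bears it (a point fixed in the world has none). Each returns a list of dicts, best first, with "conf" (0 to 1); they miss things now and then, are a little off and sometimes report something else, mostly with a low value. They report only what shows in the picture. A call takes as long as a camera call. They do not tell look-alikes from the thing itself.
- spot_in(name, camera): "centre" ([x, y, z] in m, in world coordinates, good to about 4 mm: the middle of the surface that is visible of it).
- trace(name, camera): "region" (384x512 bool, what is visible of it).
- spot_point(name, camera): "centre" ([x, y, z] in m, in world coordinates, good to about 4 mm: a listed point, or the origin of a listed thing).
The state is a dict: "time": time; "qpos": joint angles; "qvel": joint speeds; "tau": joint torques, N m; "tool_pos": TCP position; "orientation": TCP orientation; "wrist_force": force on the tool from outside, world axes, zero at the start; "moment": the same for the moment, N m; "opening": opening from 0.0 (shut) to 1.0 (fully open).
Only numpy, scipy, OpenCV 4.12 (cv2) and the standard library are available. Lean on these libraries where they do the work, as an engineer would, in place of code of your own. Each camera call takes 0.05 s, during which the arm holds its last target. There are 200 camera calls.

## Working session

There is one attempt and no reset: what is moved stays moved. The work goes in short steps, Python scripts to look and compute and a tool call to move; the robot and the scene stay as the last step left them, time stands still between calls to the robot, and variables do not carry over. Pictures are saved under pics/ and viewed, about 8 in all and at most 12, crops included, and the job is handed in when it is done.

Besides the shell and the picture viewer there is one more tool, called in YAML: its name, and indented under it one key for each argument. apply_moves: Moves the arm, as the interface text tells. Its arguments: {"type":"object","properties":{"delta_pos":{"type":"array"},"spin":{"type":"array"},"hand":{"type":"number"},"newtons":{"type":"number"}},"required":["delta_pos","spin"]}

```bash
mkdir -p pics; cat > h.py <<'E'
from station import *
import numpy as np, cv2
def save(c,f):
    im=get_image(c); cv2.imwrite('pics/'+f,im['pixels']); return im
def show(fn,n,c):
    for d in fn(n,c)[:3]: print(c,fn.__name__,n,np.round(d['centre'],4),round(d['conf'],2))
E
python3 - <<'E'
from h import *
s=get_state(); print(s['time'],s['tool_pos'],s['orientation'],s['opening'])
a=save('scene','s1.png'); b=save('side','d1.png')
cv2.imwrite('pics/both.png',cv2.resize(np.hstack([a['pixels'],b['pixels']]),(800,300)))
for c in('scene','side'):
    for n in('gateway','well','gate_hinge','gate_edge','drive'): show(spot_point,n,c)
    show(spot_in,'drive',c)
E
```

```text
0.0 [7.24175541e-01 2.26629467e-05 2.30147367e-01] [-3.13936189e+00  8.44645801e-05  1.57085511e+00] 1.0038387573956125
scene call gateway [0.5505 0.1534 0.0773] 0.83
scene call gateway [4.926e-01 4.476e-01 1.000e-04] 0.17
scene call well [0.6352 0.1456 0.0038] 0.83
scene call gate_hinge [0.5571 0.2276 0.1279] 0.89
scene call gate_edge [0.5459 0.0781 0.1209] 0.76
scene call drive [0.4549 0.1354 0.0832] 0.83
scene call drive [ 3.034e-01  3.794e-01 -3.000e-04] 0.61
scene call drive [0.4661 0.1404 0.1055] 0.96
scene call drive [0.3095 0.3822 0.0226] 0.6
side call gateway [0.554  0.151  0.0792] 0.79
side call well [6.371e-01 1.409e-01 5.000e-04] 0.56
side call gate_hinge [0.5579 0.2266 0.1223] 0.7
side call gate_edge [ 0.5025 -0.4866  0.002 ] 0.75
side call gate_edge [0.5474 0.0813 0.1236] 0.62
side call drive [3.015e-01 3.768e-01 2.000e-04] 0.61
side call drive [0.4568 0.1373 0.0778] 0.59
side call drive [0.458  0.1281 0.0995] 0.47
side call drive [0.2991 0.3728 0.0261] 0.43
```

View pics/s1.png

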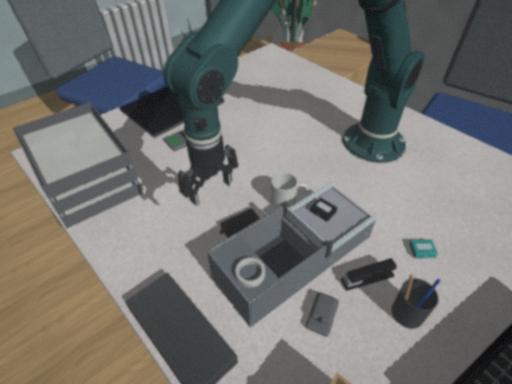

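View pics/d1.png

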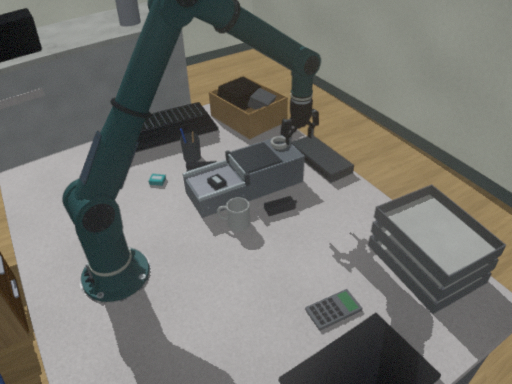

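Drive candidates: the black box in the feed lane at scene px (323,208) / side px (217,182), and a turquoise box on the desk at scene px (424,248) / side px (157,180). The black one fits because it is black with a metal plate and lies on the feed table. The gate is ahead of it and the feed direction is about world +x. I'll move above the lane and confirm with the wrist camera.

apply_moves:
  delta_pos:
    - [0.02,-0.03,0]
    - [0.02,-0.03,0]
    - [0.02,-0.03,0]
    - [0.02,-0.03,0]
    - [0.02,-0.03,0]
    - [0.02,-0.03,0]
    - [0.02,-0.03,0]
    - [0.02,-0.03,0]
  spin: [0,0,0,0,0,0,0,0]
  hand: 1

```text
time: 1.37
tool_pos: [0.4836, 0.1608, 0.2316]
orientation: [3.141, -0.0, 1.571]
wrist_force: [-0.4, 0.8, -0.1]
opening: 0.999
```

apply_moves:
  delta_pos:
    - [0.01,-0.03,0]
    - [0,0,0]
    - [0,0,0]
  spin: [0,0,0]

```text
time: 1.62
tool_pos: [0.4534, 0.1709, 0.2316]
orientation: [-3.141, -0.0, 1.574]
wrist_force: [1.0, -0.7, -0.4]
opening: 0.999
```

```bash
python3 - <<'E'
from h import *
s=get_state(); print(s['time'],s['tool_pos'],s['orientation'],s['opening'])
w=save('wrist','w1.png'); print(np.round(w['T_tool_cam'],3))
for n in('gateway','gate_hinge','gate_edge','drive'): show(spot_point,n,'wrist')
show(spot_in,'drive','wrist')
E
```

```text
1.6167 [0.45343655 0.17085026 0.23158895] [-3.14143187e+00 -1.90375739e-04  1.57429334e+00] 0.9988400269923219
[[-0.001 -0.957 -0.291  0.074]
 [ 1.    -0.001 -0.    -0.001]
 [ 0.    -0.291  0.957 -0.144]
 [ 0.     0.     0.     1.   ]]
wrist call gateway [ 0.4568 -0.0148  0.0024] 0.71
wrist call gateway [0.5491 0.154  0.0825] 0.66
wrist call gate_hinge [0.5573 0.2246 0.1273] 0.87
wrist call gate_hinge [ 0.455  -0.0165  0.0009] 0.57
wrist call drive [ 0.3054  0.3747 -0.0018] 0.84
wrist call drive [0.4581 0.1363 0.082 ] 0.71
wrist call drive [0.3141 0.3573 0.0229] 0.64
wrist call drive [0.4563 0.1393 0.1013] 0.59
```

View pics/w1.png

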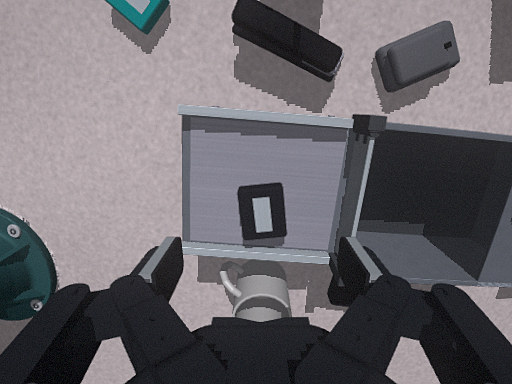

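The wrist picture shows the black box with its metal plate in the lane at px (262,212), the gate at column ~350, the stapler at (285,40) and the turquoise box at (140,10) on the left, and the mug at (260,290) on the right. Next: an enlarged crop, and the drive outline in the bin frame.

```bash
cat >> h.py <<'E'
from scipy.spatial.transform import Rotation as Ro
YAW=-0.08; G0=np.array([.5515,.1525])
def ray(im,s,uv,z):
    K=im['mtx'];d=(np.atleast_2d(uv)-K[:2,2])/[K[0,0],K[1,1]]
    u=d.copy()
    for _ in range(20): u=d/(1+im['k1']*(u**2).sum(1,keepdims=True))
    v=np.c_[u,np.ones(len(u))]
    if 'R' in im: C=-im['R'].T@im['t'];D=v@im['R']
    else:
        T=np.eye(4);T[:3,:3]=Ro.from_euler('xyz',s['orientation']).as_matrix();T[:3,3]=s['tool_pos']
        T=T@im['T_tool_cam'];C=T[:3,3];D=v@T[:3,:3].T
    return C+D*((z-C[2])/D[:,2])[:,None]
def tobin(p,yaw=None):
    y=YAW if yaw is None else yaw
    d=np.atleast_2d(p)[:,:2]-G0;c,s=np.cos(y),np.sin(y)
    return np.c_[d[:,0]*c+d[:,1]*s,-d[:,0]*s+d[:,1]*c]
def drivebox(c='wrist',near=(.456,.137)):
    s=get_state();im=get_image(c)
    best=None
    for r in trace('drive',c):
        yx=np.argwhere(r['region']);p=ray(im,s,yx[:,::-1].astype(float),.102)
        e=np.hypot(*(p[:,:2].mean(0)-near))
        if best is None or e<best[0]: best=(e,p,r['region'],r['conf'])
    p=tobin(best[1])*1000
    h=cv2.convexHull(p.astype(np.float32));rect=cv2.minAreaRect(h)
    print('drive conf',best[3],'rect',rect); print(np.round(cv2.boxPoints(rect)))
    return s,im,best
E
python3 - <<'E'
from h import *
s,im,b=drivebox()
# rails: top at z=.095
L=ray(im,s,[[183,107],[346,121],[183,249],[327,257]],.095); print(np.round(L,4)); print(np.round(tobin(L)*1000))
print([np.arctan2(*(L[j]-L[i])[[1,0]]) for i,j in((0,1),(2,3))])
cv2.imwrite('pics/w1c.png',cv2.resize(im['pixels'][90:310,160:420],None,fx=3,fy=3,interpolation=2)[:600])
E
```

```text
drive conf 0.86 rect ((-94.7795181274414, -21.466636657714844), (50.743927001953125, 65.5740966796875), 9.719018936157227)
[[-125.    7.]
 [-114.  -58.]
 [ -64.  -49.]
 [ -75.   15.]]
[[0.3777 0.2472 0.095 ]
 [0.5439 0.233  0.095 ]
 [0.3639 0.0865 0.095 ]
 [0.5354 0.0753 0.095 ]]
[[-181.   80.]
 [ -14.   80.]
 [-182.  -81.]
 [ -10.  -78.]]
[np.float64(-0.08527742688458419), np.float64(-0.06537995000162297)]
```

View pics/w1c.png

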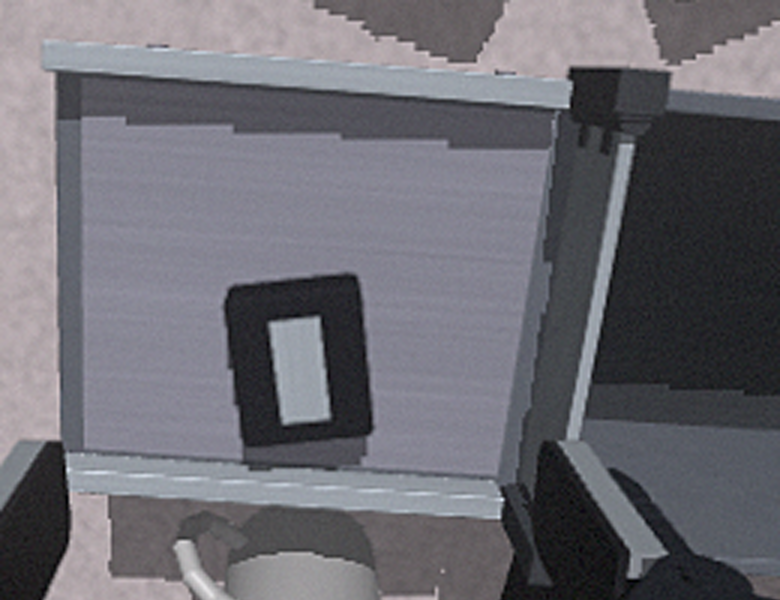

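Confirmed: the crop shows a black box with a metal plate in the lane, yawed about +10° with its centre at bin (-95,-24) mm. Plan: jaw axis at 40° to the feed direction. The left finger leads onto the gate and the right finger pushes the drive, so the gate opens ahead of the drive. First I turn, then descend behind the drive.

apply_moves:
  delta_pos:
    - [0.002,-0.011,0]
    - [0,0,0]
    - [0,0,0]
    - [0,0,0]
    - [0,0,0]
    - [0,0,0]
  spin: [-7,-7,-7,-7,-7,0]

```text
time: 2.52
tool_pos: [0.4444, 0.1717, 0.2312]
orientation: [3.142, -0.0, 2.183]
wrist_force: [-0.7, 0.4, -0.1]
opening: 1.001
```

apply_moves:
  delta_pos:
    - [0,0,0.025]
    - [0,0,0.025]
    - [0,0,0.025]
    - [0,0,0.025]
    - [0,0,0.025]
    - [0,0,0.01]
    - [0,0,0]
    - [0,0,0]
  spin: [0,0,0,0,0,0,0,0]

```text
time: 3.18
tool_pos: [0.4442, 0.172, 0.0963]
orientation: [-3.141, 0.0, 2.18]
wrist_force: [-0.5, -0.8, 1.4]
opening: 1.003
```

```bash
python3 - <<'E'
from h import *
s=get_state(); print(s['time'],s['tool_pos'],s['orientation'],s['wrist_force'],tobin(s['tool_pos'])*1000)
w=save('wrist','w2.png'); b=save('side','d2.png')
c=cv2.resize(b['pixels'][120:270,160:330],None,fx=3,fy=3,interpolation=2)
w2=cv2.resize(w['pixels'],(400,300)); o=np.zeros((450,800,3),np.uint8); o[:300,:400]=w2; o[:450,400:]=c[:450,100:500]; cv2.imwrite('pics/m2.png',o)
E
```

```text
3.1833 [0.44420514 0.17197438 0.09629057] [-3.14095695e+00  1.04833528e-04  2.18024447e+00] [-0.51606389 -0.80529571  1.44137856] [[-108.50798436   10.83765811]]
```

View pics/m2.png

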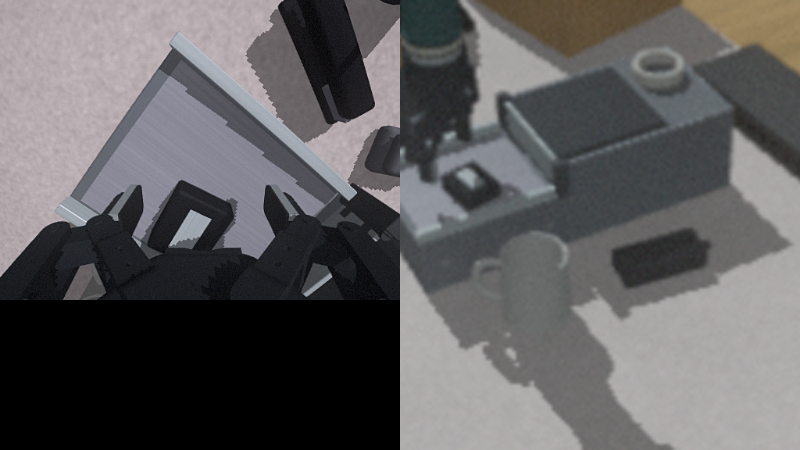

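Both fingers straddle the drive: the right finger is behind it (px 130,205) and the left finger is to its left (px 280,205). I'm still above the table, so I feel for it gently.

apply_moves:
  delta_pos:
    - [0,0,0.003]
    - [0,0,0.003]
    - [0,0,0.003]
    - [0,0,0]
  spin: [0,0,0,0]

```text
time: 3.62
tool_pos: [0.4439, 0.1719, 0.0872]
orientation: [-3.142, 0.0, 2.182]
wrist_force: [-0.5, 1.0, -0.4]
opening: 1.0
```

apply_moves:
  delta_pos:
    - [0,0,0.0015]
    - [0,0,0.0015]
    - [0,0,0]
  spin: [0,0,0]

```text
time: 3.87
tool_pos: [0.4439, 0.1719, 0.0841]
orientation: [-3.141, -0.0, 2.182]
wrist_force: [-0.1, -0.8, -0.2]
opening: 1.0
```

apply_moves:
  delta_pos:
    - [0,0,0.001]
    - [0,0,0.001]
    - [0,0,0]
  spin: [0,0,0]

```text
time: 4.12
tool_pos: [0.4439, 0.172, 0.0821]
orientation: [-3.141, -0.0, 2.182]
wrist_force: [-1.3, -1.1, -0.2]
opening: 1.005
```

apply_moves:
  delta_pos:
    - [0,0,0.001]
    - [0,0,0.001]
    - [0,0,0.001]
    - [0,0,0]
  spin: [0,0,0,0]

```text
time: 4.45
tool_pos: [0.4439, 0.172, 0.0791]
orientation: [-3.141, -0.0, 2.182]
wrist_force: [-0.5, -0.0, 0.1]
opening: 0.998
```

apply_moves:
  delta_pos:
    - [0,0,0.001]
    - [0,0,0.001]
    - [0,0,0]
  spin: [0,0,0]

```text
time: 4.7
tool_pos: [0.4439, 0.172, 0.0772]
orientation: [-3.141, -0.0, 2.182]
wrist_force: [0.4, 0.6, -0.2]
opening: 1.0
```

The open pads stand about 13 mm back, so the tips are now at about z = 90 mm. I'll go 4 mm lower, then push along the feed direction and check the drive before the gate.

apply_moves:
  delta_pos:
    - [0,0,0.002]
    - [0,0,0.002]
    - [-0.0064,0.0077,0]
    - [-0.0032,0.0038,0]
    - [-0.0032,0.0038,0]
    - [-0.0032,0.0038,0]
    - [-0.0032,0.0038,0]
    - [0,0,0]
  spin: [0,0,0,0,0,0,0,0]

```text
time: 5.37
tool_pos: [0.4755, 0.1693, 0.0734]
orientation: [3.14, 0.001, 2.181]
wrist_force: [-0.2, -0.9, 0.3]
opening: 1.002
```

```bash
python3 - <<'E'
from h import *
s=get_state(); print(s['time'],s['tool_pos'],s['wrist_force'],tobin(s['tool_pos'])*1000)
drivebox('wrist',(.48,.135)); drivebox('side',(.48,.135))
E
```

```text
5.3667 [0.47550159 0.16933539 0.07338981] [-0.24853234 -0.8769661   0.33611917] [[-77.10074184  10.70815329]]
drive conf 0.68 rect ((-80.97958374023438, -15.00955581665039), (50.337493896484375, 59.735103607177734), 10.992379188537598)
[[-111.   10.]
 [-100.  -49.]
 [ -51.  -40.]
 [ -62.   19.]]
drive conf 0.74 rect ((-82.82560729980469, -36.72208023071289), (59.35107421875, 84.380615234375), 5.729556560516357)
[[-117.    2.]
 [-108.  -82.]
 [ -49.  -76.]
 [ -58.    8.]]
```

apply_moves:
  delta_pos:
    - [-0.0032,0.0038,0]
    - [-0.0032,0.0038,0]
    - [-0.0032,0.0038,0]
    - [-0.0032,0.0038,0]
    - [0,0,0]
  spin: [0,0,0,0,0]

```text
time: 5.98
tool_pos: [0.4954, 0.1676, 0.0734]
orientation: [3.14, 0.001, 2.181]
wrist_force: [0.1, 0.8, 0.0]
opening: 0.999
```

```bash
python3 - <<'E'
from h import *
s=get_state(); print(s['time'],s['wrist_force'],tobin(s['tool_pos'])*1000)
_,w,_=drivebox('wrist',(.49,.135)); 
b=get_image('side'); a=get_image('scene')
f=lambda i,x,y,w_,h_:cv2.resize(i['pixels'][y:y+h_,x:x+w_],(400,300),interpolation=2)
cv2.imwrite('pics/m3.png',np.vstack([np.hstack([f(w,0,0,512,384),f(b,170,125,140,105)]),np.hstack([f(a,200,150,200,150),f(b,0,0,512,384)])]))
E
```

```text
5.9833 [0.07412596 0.80255804 0.02011003] [[-57.08410121  10.59745179]]
drive conf 0.78 rect ((-60.9920539855957, -15.287303924560547), (50.1234130859375, 60.57404327392578), 11.863953590393066)
[[-92.   9.]
 [-79. -50.]
 [-30. -40.]
 [-43.  20.]]
```

View pics/m3.png

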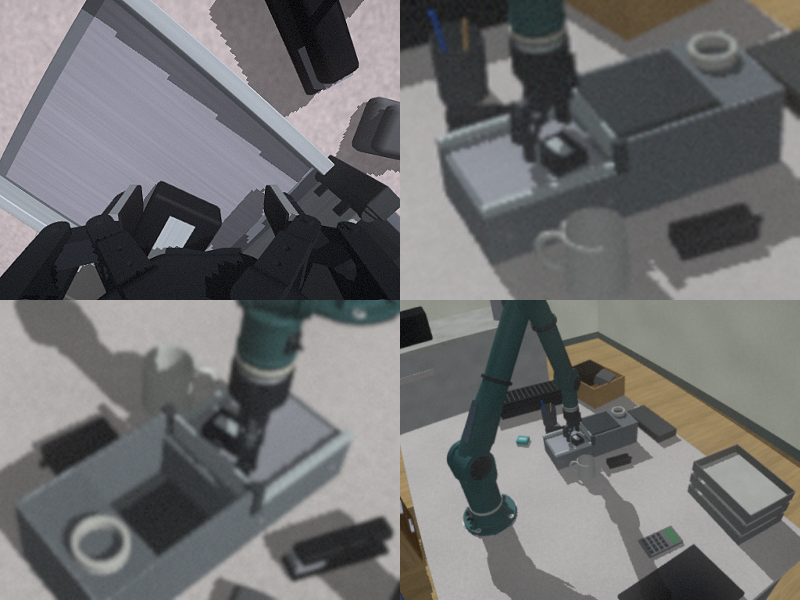

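The drive (scene-crop px 230,425) is square against the right finger, yawed about 12°, and moves straight with the gate still closed. I'll shift the contact 4 mm left to stop the slow turning, then go on to open the gate.

apply_moves:
  delta_pos:
    - [0.0056,-0.0006,0]
    - [-0.0032,0.0038,0]
    - [-0.0032,0.0038,0]
    - [-0.0032,0.0038,0]
    - [-0.0032,0.0038,0]
    - [-0.0032,0.0038,0]
    - [0,0,0]
  spin: [0,0,0,0,0,0,0]

```text
time: 6.77
tool_pos: [0.5116, 0.1705, 0.0735]
orientation: [-3.137, -0.003, 2.185]
wrist_force: [-8.5, 1.7, 8.7]
opening: 1.002
```

```bash
python3 - <<'E'
from h import *
s=get_state(); print(s['time'],s['wrist_force'],s['moment'],tobin(s['tool_pos'])*1000)
_,w,_=drivebox('wrist',(.51,.135)); 
show(spot_point,'gate_edge','wrist')
b=get_image('side'); show(spot_point,'gate_edge','side');a=get_image('scene');show(spot_point,'gate_edge','scene')
f=lambda i,x,y,w_,h_:cv2.resize(i['pixels'][y:y+h_,x:x+w_],(400,300),interpolation=2)
cv2.imwrite('pics/m4.png',np.vstack([np.hstack([f(w,0,0,512,384),f(b,190,125,120,90)]),np.hstack([f(a,200,165,160,120),f(b,0,0,512,384)])]))
E
```

```text
6.7667 [-8.51314243  1.65201613  8.70052632] [0.53459827 1.13831502 0.2603149 ] [[-41.24044287  14.73883039]]
drive conf 0.9 rect ((-44.82908630371094, -13.361980438232422), (49.518123626708984, 55.22074508666992), 9.360072135925293)
[[-74.  10.]
 [-65. -45.]
 [-16. -37.]
 [-25.  18.]]
side call gate_edge [0.589  0.0838 0.1225] 0.61
scene call gate_edge [0.5791 0.0825 0.1213] 0.89
```

View pics/m4.png

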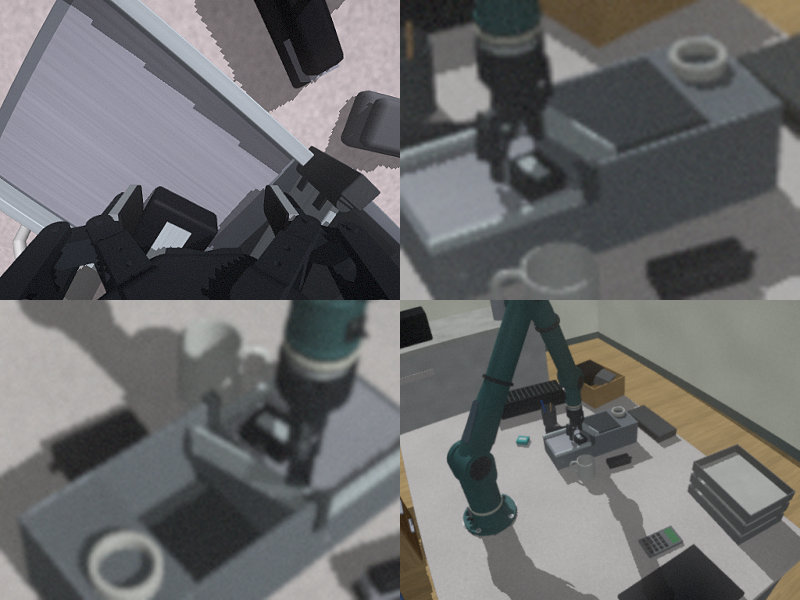

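The gate is opening ahead of the drive: its edge has moved about 35 mm inward, with clear space to the drive's nose. There is an upward force of 8.7 N, so I'll raise 4 mm, shift 2 mm right and see whether something touches.

apply_moves:
  delta_pos:
    - [0,0,-0.002]
    - [0,0,-0.002]
    - [0,0,0]
  spin: [0,0,0]

```text
time: 7.37
tool_pos: [0.5094, 0.169, 0.0761]
orientation: [-3.132, -0.003, 2.185]
wrist_force: [-7.8, 1.5, -0.1]
opening: 0.995
```

apply_moves:
  delta_pos:
    - [-0.0032,0.0038,0]
    - [-0.0032,0.0038,0]
    - [0,0,0]
  spin: [0,0,0]

```text
time: 7.62
tool_pos: [0.518, 0.1691, 0.0759]
orientation: [-3.13, -0.005, 2.186]
wrist_force: [-9.7, 1.8, 0.1]
opening: 1.0
```

apply_moves:
  delta_pos:
    - [-0.0032,0.0038,0]
    - [-0.0032,0.0038,0]
    - [-0.0032,0.0038,0]
    - [-0.0032,0.0038,0]
    - [0,0,0]
  spin: [0,0,0,0,0]

```text
time: 8.03
tool_pos: [0.5352, 0.1654, 0.0752]
orientation: [-3.123, -0.005, 2.186]
wrist_force: [-11.0, -1.7, 1.2]
opening: 0.998
```

```bash
python3 - <<'E'
from h import *
s=get_state(); print(s['time'],s['wrist_force'],s['moment'],tobin(s['tool_pos'])*1000)
_,w,_=drivebox('wrist',(.53,.135)); 
b=get_image('side'); a=get_image('scene');show(spot_point,'gate_edge','scene')
f=lambda i,x,y,w_,h_:cv2.resize(i['pixels'][y:y+h_,x:x+w_],(400,300),interpolation=2)
cv2.imwrite('pics/m5.png',np.vstack([np.hstack([f(w,0,0,512,384),f(b,190,125,120,90)]),np.hstack([f(a,200,165,160,120),f(b,0,0,512,384)])]))
E
```

```text
8.0333 [-11.04629464  -1.6924905    1.17362797] [-0.17398848  2.06361152  0.2987315 ] [[-17.31263638  11.50716145]]
drive conf 0.74 rect ((-20.200626373291016, -17.221912384033203), (50.50251007080078, 59.274654388427734), 8.304435729980469)
[[-49.   8.]
 [-41. -50.]
 [  9. -43.]
 [  1.  16.]]
scene call gate_edge [0.6573 0.1212 0.1222] 0.72
```

View pics/m5.png

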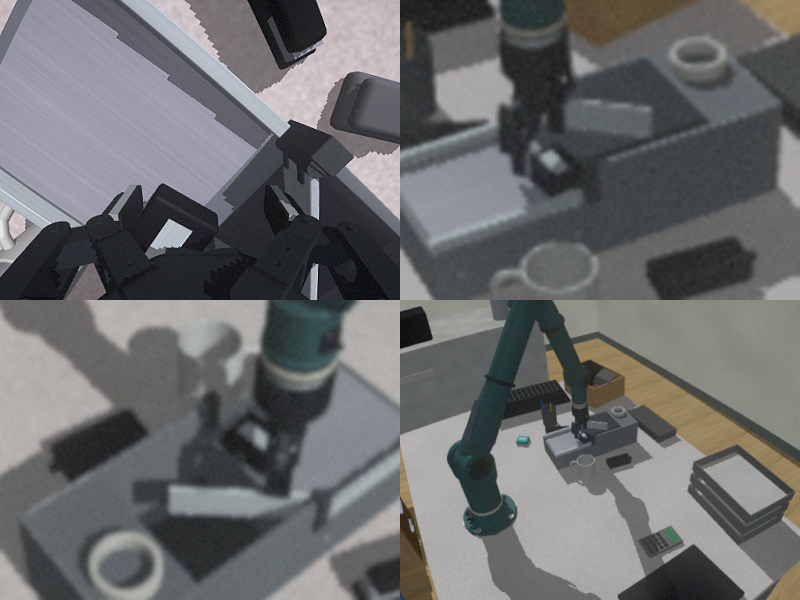

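The gate is now open about 1 rad, with its edge ~108 mm into the bin, well ahead of the drive, which is starting through the gateway at bin x = -20. I'll keep pushing.

apply_moves:
  delta_pos:
    - [-0.0025,0.0043,0]
    - [-0.0025,0.0043,0]
    - [-0.0032,0.0038,0]
    - [-0.0032,0.0038,0]
    - [-0.0032,0.0038,0]
    - [0,0,0]
  spin: [0,0,0,0,0,0]

```text
time: 8.78
tool_pos: [0.5645, 0.1628, 0.0755]
orientation: [-3.129, -0.001, 2.18]
wrist_force: [-5.9, -3.6, -0.9]
opening: 1.002
```

```bash
python3 - <<'E'
from h import *
s=get_state(); print(s['time'],s['wrist_force'],s['moment'],tobin(s['tool_pos'])*1000)
_,w,_=drivebox('wrist',(.55,.135)); 
a=get_image('scene');show(spot_point,'gate_edge','scene')
E
```

```text
8.7833 [-5.94564468 -3.5583266  -0.90625062] [-0.66771575  1.1722352  -0.02567639] [[12.11708218 11.33715067]]Traceback (most recent call last):
  File "<stdin>", line 3, in <module>
  File "h.py", line 30, in drivebox
    p=tobin(best[1])*1000
            ~~~~^^^
TypeError: 'NoneType' object is not subscriptable
```

apply_moves:
  delta_pos:
    - [-0.0032,0.0038,0]
    - [-0.0032,0.0038,0]
    - [-0.0032,0.0038,0]
    - [-0.0032,0.0038,0]
    - [0,0,0]
  spin: [0,0,0,0,0]

```text
time: 9.3
tool_pos: [0.5872, 0.1615, 0.0761]
orientation: [-3.135, 0.0, 2.18]
wrist_force: [-2.4, -4.3, -2.2]
opening: 0.998
```

```bash
python3 - <<'E'
from h import *
s=get_state(); print(s['time'],s['wrist_force'],s['moment'],tobin(s['tool_pos'])*1000)
w=get_image('wrist');b=get_image('side'); a=get_image('scene');show(spot_point,'gate_edge','scene');show(spot_point,'drive','scene');show(spot_point,'drive','wrist')
f=lambda i,x,y,w_,h_:cv2.resize(i['pixels'][y:y+h_,x:x+w_],(400,300),interpolation=2)
cv2.imwrite('pics/m6.png',np.vstack([np.hstack([f(w,0,0,512,384),f(b,190,125,120,90)]),np.hstack([f(a,200,165,160,120),f(b,0,0,512,384)])]))
E
```

```text
9.3 [-2.37049127 -4.25708664 -2.19560351] [-0.72586424  0.57846607 -0.04085264] [[34.89928916 11.82710237]]
scene call gate_edge [0.6917 0.1752 0.1203] 0.72
scene call drive [ 0.3047  0.3791 -0.0028] 0.92
scene call drive [0.615  0.1134 0.0279] 0.84
scene call drive [ 0.656   0.3165 -0.0048] 0.45
wrist call drive [0.5884 0.1155 0.0381] 0.8
```

View pics/m6.png

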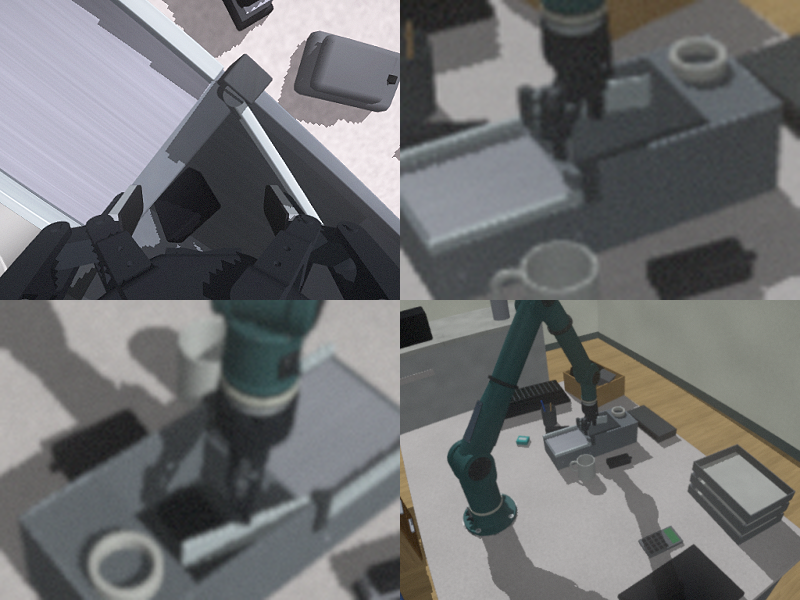

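The drive has dropped into the well (wrist-crop px 190,205; detector z ≈ 0.03). Now I retract along the lane, letting the gate close gently onto the finger, then lift.

apply_moves:
  delta_pos:
    - [0.0064,-0.0077,0]
    - [0.0064,-0.0077,0]
    - [0.0064,-0.0077,0]
    - [0.0064,-0.0077,0]
    - [0.0064,-0.0077,0]
    - [0.0064,-0.0077,0]
    - [0.0064,-0.0077,0]
    - [0.0064,-0.0077,0]
  spin: [0,0,0,0,0,0,0,0]

```text
time: 10.27
tool_pos: [0.5098, 0.174, 0.0782]
orientation: [3.136, -0.001, 2.184]
wrist_force: [0.1, 0.4, 0.0]
opening: 1.002
```

apply_moves:
  delta_pos:
    - [0.0064,-0.0077,0]
    - [0.0064,-0.0077,0]
    - [0.0064,-0.0077,0]
    - [0,0,-0.02]
    - [0,0,-0.03]
    - [0,0,-0.04]
    - [0,0,-0.04]
    - [0,0,-0.04]
  spin: [0,0,0,0,0,0,0,0]

```text
time: 10.93
tool_pos: [0.4781, 0.1742, 0.2489]
orientation: [-3.141, -0.0, 2.183]
wrist_force: [1.0, 0.2, -0.8]
opening: 0.998
```

apply_moves:
  delta_pos:
    - [0,0,-0.03]
    - [0,0,0]
    - [0,0,0]
    - [0,0,0]
    - [0,0,0]
    - [0,0,0]
  spin: [0,0,0,0,0,0]

```text
time: 11.43
tool_pos: [0.4779, 0.1735, 0.2756]
orientation: [-3.138, -0.001, 2.182]
wrist_force: [0.2, 0.2, -0.7]
opening: 0.998
```

```bash
python3 - <<'E'
from h import *
s=get_state(); print(s['time'],s['wrist_force'],s['tool_pos'])
w=get_image('wrist');b=get_image('side'); a=get_image('scene')
for c in('scene','wrist','side'):
    show(spot_point,'gate_edge',c);show(spot_point,'drive',c)
f=lambda i,x,y,w_,h_:cv2.resize(i['pixels'][y:y+h_,x:x+w_],(400,300),interpolation=2)
cv2.imwrite('pics/m7.png',np.vstack([np.hstack([f(w,0,0,512,384),f(b,150,120,180,135)]),np.hstack([f(a,200,165,160,120),f(a,100,90,392,294)])]))
E
```

```text
11.4333 [ 0.21108854  0.2144578  -0.67385457] [0.47789067 0.17349948 0.27555115]
scene call gate_edge [0.5437 0.082  0.1223] 0.87
scene call drive [ 0.3013  0.3785 -0.0022] 0.89
scene call drive [0.6172 0.11   0.0291] 0.6
wrist call gate_edge [0.5425 0.0817 0.1239] 0.83
wrist call drive [0.615  0.1102 0.027 ] 0.89
side call gate_edge [0.5482 0.0801 0.1242] 0.65
side call gate_edge [0.7563 0.1686 0.1226] 0.26
side call drive [0.2999 0.3796 0.0027] 0.66
```

View pics/m7.png

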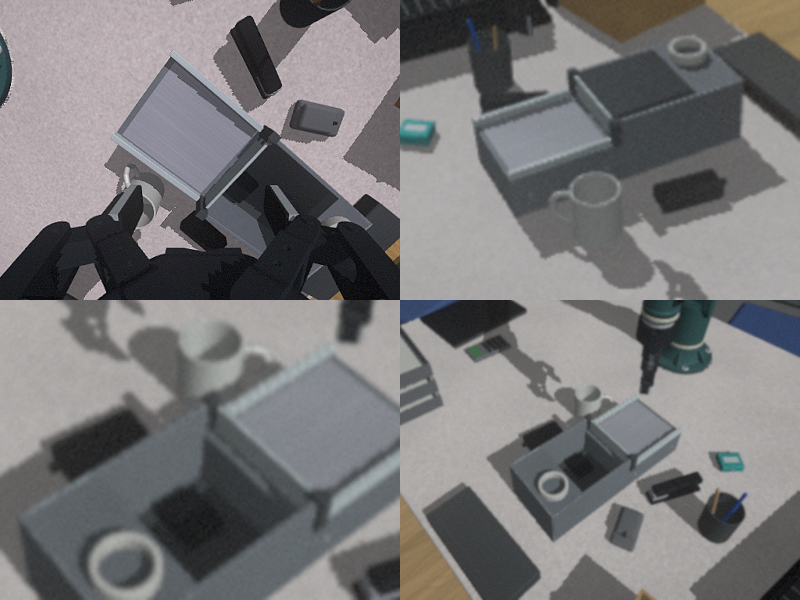

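```bash
python3 -c "
from station import *
finish_job()"
```

```text
the job is handed in; nothing more can be done
```

The black drive is in the bin's well and the gate has shut again, handed in at about 11.5 s of the 42 s limit. The gripper stayed open throughout. The left finger opened the gate and held it well ahead of the drive, and the right finger pushed the drive through until it dropped. I then backed out along the lane and lifted clear.

**Last checks:**
- **Gate:** the scene and wrist cameras both put the gate edge within a few mm of where it started, so it is closed.
- **Drive:** the scene and wrist cameras both place it at about (0.616, 0.110) in the well. Its origin reads about 27 mm high, against 5 mm for the well floor, so it probably turned upside down as it fell. The side camera cannot see into the well and reported only a false "drive" at about (0.30, 0.38) on the desk.
- **Forces:** the wrist force at the end is about zero. The highest readings were about 11 N while pushing, plus a brief 8.7 N upward at the gate that went away when I raised the tool a few mm.
- **Other things:** the mug, brick, stapler, mouse, pen pot, tape and turquoise box look unmoved in the last picture. The calculator was also in view and looks undisturbed. I did not measure any of them.

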